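# Fit the second split spacer on the dough sheeter's gap stop

## Robot

A 7-joint arm with a two-finger parallel gripper is mounted at the origin on the work surface. World frame = base frame: x ahead of the robot, y to its left, z up, the work surface at z = 0. Lengths are in mm, angles in rad, forces in N, time in s.
With the tool pointing down it reaches from about 400 to 875 mm from the base axis. Payload 4.4 kg.
Tool frame: the origin (TCP) lies midway between the tips of the shut fingers; the grasp point (between the pads) lies 19 mm behind it; z points along the fingers, y is the direction in which the jaws open and shut (so a half turn about z gives the same grasp; the last joint's range is limited). The gripper opens to 85 mm and grips with 20 to 120 N. Pads are 22 mm wide; open, the fingers measure 114 mm over their backs; the gripper's body (76 mm by 85 mm) begins 54 mm behind the grasp point. The pads swing forward as they close: fully open they stand 13 mm farther back than shut.
Start: joints at [1.241, 0.628, 0.038, 1.517, -0.027, 0.996, -0.02], TCP at [169.516, -627.521, 231.313] pointing down, gripper open.
Joint ranges: [-3.06, 3.06], [-0.37, 2.12], [-1.25, 1.32], [0.18, 2.47], [-1.1, 4.24], [0.23, 1.98], [-2.94, 2.94]. Speed limits (rad/s): [2.57, 2.57, 3.14, 3.14, 3.14, 3.14, 3.14].

## Interface

Orientations are given as [roll, pitch, yaw] about the fixed x, y, z axes, in that order (R = Rz(yaw) Ry(pitch) Rx(roll)).
In Python, from cell import ctrl, vision gives the robot as it stands.
- The arm moves only by the tool play_rows, never from a script. Its arguments are lists of equal length, an entry for each row: "slide": the shift along the tool's x, y, z in mm, a list of three; "turn": the turn about the tool's z in rad; "fingers": the opening, from 0 (shut) to 1 (fully open). A call has 1 to 5 rows; each row is the pose to reach, as a shift and turn from the pose measured when the call began, along the tool's axes at that moment; what a row does not reach only later rows make up. A row lasts 1/8 s, in which the tool goes at most 62.5 mm and 10.7 degrees, less where a joint would pass 70% of its speed; a pose out of reach is approached as far as the arm can. A call with a gripper value outside its range is refused whole. The fingers move at their own pace and stop on an object; the grip force is fixed at half the most. Time passes only in rows, so rows that repeat a pose let the fingers close. It gives the time, the measured TCP pose, the force and the opening at its end, in the units of the state.
- ctrl.read_state(): the state, without advancing time (a new reading comes with each control period).
- vision.get_image(name): name is "side" or "top" or "wrist"; returns (picture, depth): 480x640x3 uint8, blue, green, red; 480x640 float32, mm along the optical axis (not along the pixel's ray), 0 where there is no reading.
- vision.camera_params(name): a dict with "fx", "fy", "cx", "cy" (pixels), "position" and "rotation" of the camera in the world. Camera axes: x right, y up, looking along -z (the intrinsics and any distortion apply to the point x, -y, -z); pixel columns grow to the right and rows downward; lengths in mm; the calibration is good to about 2 mm. A picture is of the moment at which its call begins: read the wrist's pose just before it. camera_params takes no time and is no camera call; for the wrist camera it gives the pose at the moment of the call.
- ctrl.finish_job(): hands the job in, once; it reports no verdict.
The state is a dict: "clock": time; "qpos": joint angles; "qd": joint speeds; "tau": joint torques, N m; "eef_pos": TCP position; "tool_rot": TCP orientation; "force": force on the tool from outside, world axes, zero at the start; "torque": the same for the moment, N m; "width": finger opening in mm.
Only numpy, scipy, OpenCV 4.12 (cv2) and the standard library are available. Lean on these libraries where they do the work, as an engineer would, in place of code of your own. Each camera call takes 0.05 s, during which the arm holds its last target.

## Task

Take the split spacer from its black plastic rack, slide it sideways onto the stem of the stop pillar under the head, and turn it gently, feeling for the place where its pin drops into the pocket of the spacer already fitted, so that the two slots face opposite ways. Leave it lying flush on the lower spacer, released; never force it against the pillar, and leave the bowl, jar and scraper alone.

Things in the scene. Friction and masses are not known exactly. Their poses are not given: they have to be found in the camera images.
- spacer: Loose bright steel split spacer, about 0.45 kg: disc 90 mm across, 10 mm thick. Origin on its axis at the flat underside, z up. A 13 mm wide slot with a flared mouth runs from the middle (square end 5.5 mm past the axis towards -x) out through the rim at +x. At the start it lies level on a fixed black rack with two rails 20 mm tall, its pin hanging between the rails.
- lug (a point): Middle of the spacer's grip lug, an upright block on top of the disc opposite the slot: 20 mm along the spacer's x, 12 mm along y (pinch it across y), 30 mm tall from the disc's top. It is centred 35 mm from the spacer's axis towards -x, 25 mm above its underside.
- pin (a point): Foot of the round pin under the spacer, below the lug: centred 30 mm from the spacer's axis towards -x, 16 mm across, sticking down 7 mm from the underside, foot bevelled 1 mm.
- pillar: Fixed stop pillar; origin under the centre of its dark steel foot (120 x 120 x 20 mm), z up. On its axis stands a steel stem 10 mm across; a fixed head 26 mm across sits on it from 58 to 70 mm above the table, so a spacer comes on only from the side. Rigid. More than 60 N, knocks included, between spacer and pillar or lower spacer counts as forcing.
- seat (a point): On the stem's axis at the top face of the lower steel spacer (90 mm across, 10 mm thick, already fitted), 30 mm above the table; axes are the pillar's. The upper spacer's origin is here when seated: its pin 7 mm down in the lower one's pocket, lug over it, its x axis turned counterclockwise from the pillar's x by the pocket's angle.
- bowl: White bowl, 120 mm across, 55 mm tall; bystander, origin under its centre.
- jar: Glass jar with steel lid, 68 mm across, 100 mm tall; bystander, origin under its centre.
- scraper: Bench scraper lying flat, steel blade about 100 x 90 mm with a white handle 22 mm tall; bystander, origin under its middle.
- arc (a point): 30 mm from the stem's axis at the pillar's -x side, on the lower spacer's top face. That spacer was clamped by hand: its pocket (square through hole 19 mm wide in its 13 mm slot, centred 30 mm from the axis, 1.5 mm clearance a side round the pin) lies 0.1 to 1.35 rad round the axis from here, counterclockwise seen from above. The angle is not measured; see or feel it. It does not turn.
Things that resemble listed ones, but are neither listed nor needed, are in the scene too. What is shaped like the pillar but yellow is not meant.

How it is judged (in metres and radians):
On the way:
1. the spacer is on the stem, under the head, its slot home (horizontal distance between spacer and seat below 0.005 m and z of spacer in the frame of seat below 0.02 m), for 0.1 s.
At the end, for the whole second after the job is handed in: The spacer lies at rest and released on the lower spacer, centred on the stem within 4.5 mm, flush within 2 mm and level within 0.04 rad, its pin in the lower spacer's pocket, which puts its slot opposite the lower one (horizontal distance between spacer and seat below 0.0045 m and z of spacer in the frame of seat between -0.002 and 0.002 m and angle between spacer's own z axis and vertical below 0.04 rad and angle between the x axis of spacer and the x axis of pillar, either way round below 1.45 rad and linear speed of spacer below 0.01 m/s); the robot touches nothing.
It fails at once if the spacer and the pillar are pressed together with more than 60 N (contact force between spacer and pillar above 60 N).
It fails at once if the bowl is moved by more than 20 mm (distance of bowl from where it was at the start of the episode above 0.02 m).
It fails at once if the jar is moved by more than 20 mm (distance of jar from where it was at the start of the episode above 0.02 m).
It fails at once if the scraper is moved by more than 20 mm (distance of scraper from where it was at the start of the episode above 0.02 m).
It also fails if it takes over 72 s, if anything falls off the work surface, if the arm or the gripper's body presses on something with over 40 N, if the wrist force passes 120 N, or if a joint passes its speed limit or range.

## Working session

There is one attempt and no reset: what is moved stays moved. The work goes in short steps, Python scripts to look and compute and a tool call to move; the robot and the scene stay as the last step left them, time stands still between calls to the robot, and variables do not carry over. Pictures are saved under pics/ and viewed, and the job is handed in when it is done.

Besides the shell and the picture viewer there is one more tool, called by a JSON object that holds its "api" and its "payload", one argument or row to a line. play_rows: Moves the arm, as the interface text tells. Its arguments: {"type":"object","properties":{"slide":{"type":"array"},"turn":{"type":"array"},"fingers":{"type":"array"}},"required":["slide","turn","fingers"]}

```bash
ls; mkdir -p pics
cat > h.py <<'E'
import numpy as np, cv2
from cell import ctrl, vision
def world(P,u,v,d):
    p=np.array([(u-P['cx'])/P['fx']*d, -(v-P['cy'])/P['fy']*d, -d])
    return np.array(P['position'])+np.array(P['rotation'])@p
def grab(n,tag):
    P=vision.camera_params(n); im,d=vision.get_image(n)
    cv2.imwrite(f'pics/{tag}.png',im); np.savez(f'/tmp/{tag}.npz',im=im,d=d,**{k:np.array(v) for k,v in P.items() if k in('fx','fy','cx','cy','position','rotation')})
    return im,d,P
def load(tag):
    z=np.load(f'/tmp/{tag}.npz'); return z['im'],z['d'],z
E
python3 - <<'E'
from h import *
for n in ('side','top','wrist'):
    im,d,P=grab(n,n+'0'); print(n,P)
print(ctrl.read_state())
E
```

```text
pics
side {'fx': 491.9669585224597, 'fy': 491.9669585224597, 'cx': 332.757124462957, 'cy': 236.8445792731101, 'position': array([-70.08532745, 621.15289805, 626.39288451]), 'rotation': array([ 1.00475176,  0.00859552, -2.33153078])}
top {'fx': 609.8371133093221, 'fy': 609.8371133093221, 'cx': 311.4152917276309, 'cy': 242.95833164879673, 'position': array([ 434.14963236,   11.30165731, 1143.87738528]), 'rotation': array([ 0.13722127, -0.0223141 , -1.58787908])}
wrist {'fx': 390.2182947658456, 'fy': 390.2182947658456, 'cx': 318.6320105581672, 'cy': 240.03697376504724, 'position': array([ 232.3533357 , -609.28123693,  372.99464904]), 'rotation': array([-2.61851580e-01,  1.29479537e-03, -1.30697154e+00])}
{'clock': 0.15, 'qpos': array([ 1.24119963,  0.62910973,  0.03844726,  1.51809411, -0.02702809,
        0.99628561, -0.02001027]), 'qd': array([ 0.00091298, -0.00376273, -0.00037735, -0.00546732,  0.00103251,
       -0.00147636, -0.00098645]), 'tau': array([ 1.64080382e-03, -5.63806701e+01,  1.22791674e+00, -1.93653613e+01,
        1.12006639e-02,  7.31442808e-03,  2.08435023e-05]), 'eef_pos': array([ 169.41201917, -627.07522127,  230.6299539 ]), 'tool_rot': array([-3.14021302e+00, -2.05754423e-05,  2.63773045e-01]), 'force': array([-1.0726093 ,  0.19636708, -0.28283541]), 'torque': array([-0.03554851, -0.01266339,  0.02366835]), 'width': 85.41765562029555}
```

Create h.py:
```python
import numpy as np, cv2
from scipy.spatial.transform import Rotation as R
from cell import ctrl, vision
def world(P,u,v,d):
    p=np.array([(u-P['cx'])/P['fx']*d, -(v-P['cy'])/P['fy']*d, -d])
    return np.array(P['position'])+R.from_euler('xyz',P['rotation']).apply(p)
def atz(P,u,v,z):
    a=world(P,u,v,0.);b=world(P,u,v,1.)
    return a+(b-a)*(z-a[2])/(b[2]-a[2])
def proj(P,X):
    p=R.from_euler('xyz',P['rotation']).inv().apply(np.array(X)-P['position'])
    return P['cx']+P['fx']*p[...,0]/-p[...,2], P['cy']+P['fy']*p[...,1]/p[...,2]
def grab(n,tag):
    P=vision.camera_params(n); im,d=vision.get_image(n)
    cv2.imwrite(f'pics/{tag}.png',im); np.savez(f'/tmp/{tag}.npz',im=im,d=d,**{k:np.array(v) for k,v in P.items() if k in('fx','fy','cx','cy','position','rotation')})
    return im,d,P
def load(tag):
    z=dict(np.load(f'/tmp/{tag}.npz')); return z['im'],z['d'],z
def crop(im,u0,v0,u1,v1,tag,s=None):
    c=im[v0:v1,u0:u1]; s=s or min(800/(u1-u0),600/(v1-v0))
    cv2.imwrite(f'pics/{tag}.png',cv2.resize(c,None,fx=s,fy=s,interpolation=cv2.INTER_CUBIC))
```

```text
(no output)
```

View pics/top0.png

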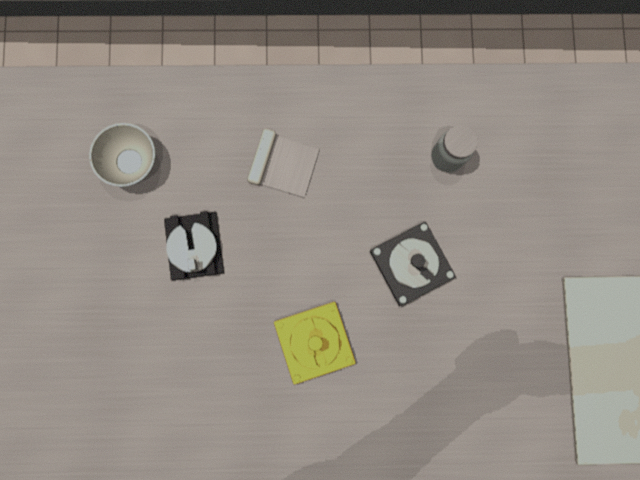

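View pics/side0.png

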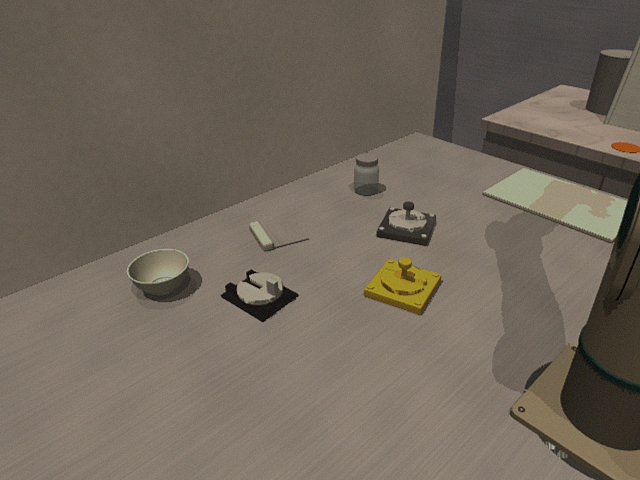

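View pics/wrist0.png

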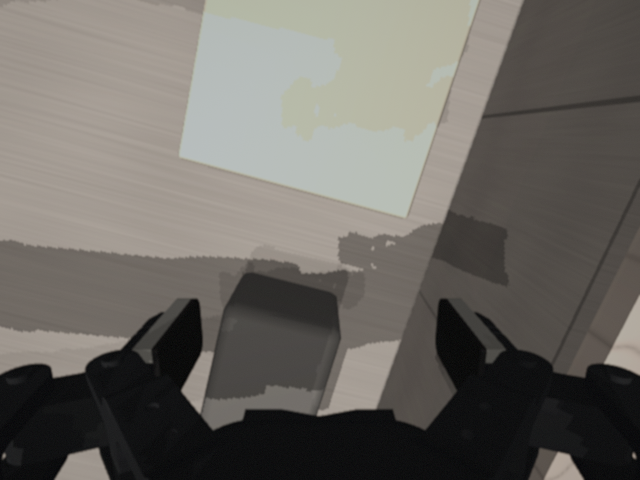

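The candidates for the spacer are the loose disc on the black rack at top (192,247), the disc fitted on the dark pillar (413,263), and the disc on the yellow decoy (315,342). By the description I want the rack disc for the spacer and the dark pillar for the pillar. Next I'll check close crops of both.

Run:
```python
from h import *
im,d,P=load('top0')
a=cv2.resize(im[205:285,155:235],(400,400),interpolation=cv2.INTER_CUBIC)
b=cv2.resize(im[215:310,365:460],(400,400),interpolation=cv2.INTER_CUBIC)
cv2.imwrite('pics/topcrop.png',np.hstack([a,b]))
for u,v in [(192,247),(419,262),(404,254),(192,240),(180,250),(198,266),(315,342),(460,140)]:
    print(u,v,d[v,u],world(P,u,v,d[v,u]).round(1))
im,d,P=load('side0')
a=cv2.resize(im[250:330,215:305],(400,356),interpolation=cv2.INTER_CUBIC)
b=cv2.resize(im[180:260,362:452],(400,356),interpolation=cv2.INTER_CUBIC)
cv2.imwrite('pics/sidecrop.png',np.hstack([a,b]))
```

```text
192 247 1141.9122 [586.2 207.    7. ]
419 262 1085.0323 [ 545.3 -206.1   68.9]
404 254 1122.9171 [ 564.3 -186.3   32.8]
192 240 1142.8568 [599.3 207.    7.8]
180 250 1115.4127 [577.6 224.5  32.1]
198 266 1112.8246 [547.8 191.6  31.4]
315 342 1060.1157 [408.1 -18.4  70.6]
460 140 1083.4034 [ 758.6 -281.6  101.8]
```

View pics/topcrop.png

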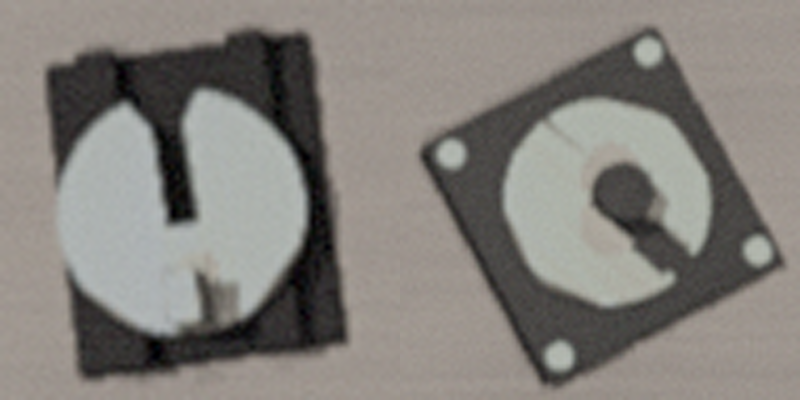

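View pics/sidecrop.png

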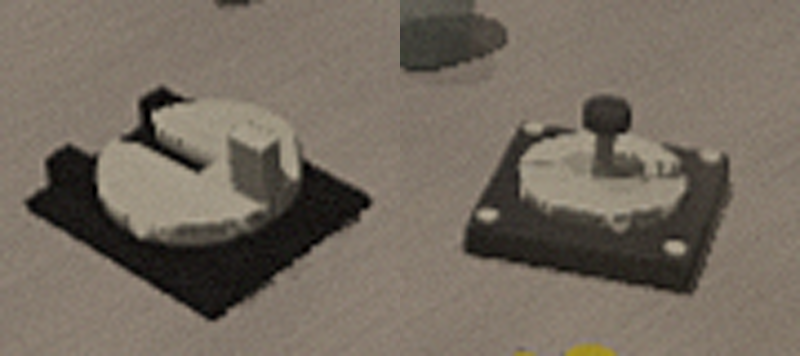

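Confirmed: the disc on the black rack has an upright lug opposite its slot, and the dark pillar has the fitted disc with a slot and square pocket pointing down-right in the top view. Next I'll measure the rough poses.

```bash
cat >> h.py <<'E'
def goto(x,y,z,yaw):
    s=ctrl.read_state(); Rt=R.from_euler('xyz',s['tool_rot'])
    dl=Rt.inv().apply(np.array([x,y,z])-s['eef_pos'])
    xa=Rt.apply([1,0,0]); cy=np.arctan2(xa[1],xa[0]); t=-((yaw-cy+np.pi)%(2*np.pi)-np.pi)
    print('slide',dl.round(1),'turn',round(t,3),'rows>=',max(np.linalg.norm(dl)/62.5,abs(t)/0.186).round(1),'q7',s['qpos'][6].round(2),'clock',s['clock'])
def disccloud(tag,zlo,zhi,c,r):
    im,d,P=load(tag); v,u=np.mgrid[0:480,0:640]
    p=np.stack([(u-P['cx'])/P['fx']*d,-(v-P['cy'])/P['fy']*d,-d],-1).reshape(-1,3)
    W=P['position']+R.from_euler('xyz',P['rotation']).apply(p)
    m=(d.ravel()>0)&(W[:,2]>zlo)&(W[:,2]<zhi)&(np.hypot(*(W[:,:2]-c).T)<r)
    return W[m],u.ravel()[m],v.ravel()[m],im.reshape(-1,3)[m]
E
python3 - <<'E'
from h import *
for n,c in (('spacer',(585,207)),('pillar',(550,-205))):
    W,u,v,_=disccloud('top0',25,37,c,65)
    cc,r=cv2.minEnclosingCircle(W[:,:2].astype(np.float32)); print(n,len(W),cc,r,W[:,2].mean())
im,d,P=load('top0')
W,*_=disccloud('top0',50,66,(585,207),65);print('lug',W.mean(0),W.min(0),W.max(0))
W,*_=disccloud('top0',64,76,(550,-205),65);print('head',W.mean(0),W.min(0),W.max(0))
f=lambda a,b,z:atz(P,a,b,z)[:2]
a=f(155+180/5,205+220/5,30);b=f(155+155/5,205+98/5,30);print('spacer slot',a,b,np.arctan2(*(b-a)[::-1]))
s=95/400
for p in((625,195),(665,260),(688,258),(658,280)):print(f(365+(p[0]-400)*s,215+p[1]*s,30))
goto(575,-188,170,0.56)
E
```

```text
spacer 1564 (587.8544311523438, 206.5483856201172) 53.355777740478516 30.14296730982998
pillar 1538 (546.3726806640625, -205.13729858398438) 57.05404281616211 29.705156691364692
lug [549.90474987 198.93435203  59.34403287] [539.85233566 191.84429228  51.49840844] [560.14667128 205.86517394  63.76559014]
head [ 549.86659166 -203.84783864   69.56882866] [ 537.91887037 -217.41260918   64.219494  ] [ 561.74821191 -191.63354597   74.20779708]
spacer slot [579.46563971 204.84184414] [624.95142668 214.46457389] 0.20848071360085843
[ 550.63136484 -212.97120647]
[ 521.86091183 -229.33031108]
[ 522.58153816 -239.45669768]
[ 513.17519067 -225.88570443]
slide [ 506.  -318.1   61.1] turn -0.296 rows>= 9.6 q7 -0.02 clock 0.15
```

{"api": "play_rows", "payload": {
  "slide": [
    [50,-32,6],
    [100,-63,12],
    [150,-95,18],
    [200,-127,24],
    [253,-159,30]
  ],
  "turn": [-0.05,-0.1,-0.15,-0.2,-0.25],
  "fingers": [1,1,1,1,1]
}}

```text
clock: 0.78
eef_pos: [373.0, -406.2, 200.6]
tool_rot: [-3.14, -0.0, 0.515]
force: [0.5, -0.3, 0.2]
width: 85.8
```

Run:
```python
from h import *
goto(575,-188,170,0.56)
```

```text
slide [283.2 -90.4  30.8] turn -0.045 rows>= 4.8 q7 -0.3 clock 0.775
```

{"api": "play_rows", "payload": {
  "slide": [
    [60,-20,6],
    [120,-40,12],
    [180,-60,18],
    [240,-80,25],
    [283,-90,31]
  ],
  "turn": [-0.01,-0.02,-0.03,-0.04,-0.045],
  "fingers": [1,1,1,1,1]
}}

```text
clock: 1.4
eef_pos: [576.5, -185.6, 169.4]
tool_rot: [-3.14, -0.001, 0.562]
force: [0.5, -1.5, -0.0]
width: 85.5
```

Run:
```python
from h import *
s=ctrl.read_state();print(s['eef_pos'],s['tool_rot'],s['qd'])
grab('wrist','w1')
```

```text
[ 576.46030893 -185.57528077  169.41093571] [-3.13956962e+00 -7.15640223e-04  5.62141031e-01] [-0.58423202  0.30062281  0.04365762 -0.46691572  0.0029699   0.15850087
 -0.52464646]
```

View pics/w1.png

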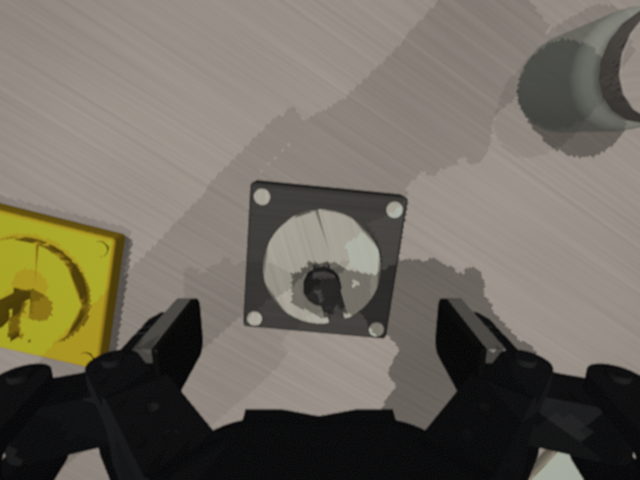

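Dark pillar is at (322,265) in the wrist view. Its slot runs down from the head at (322,288), partly hidden. I'll move back along tool x so the camera sees the pocket.

{"api": "play_rows", "payload": {
  "slide": [
    [-40,0,0],
    [-85,0,0],
    [-120,0,0],
    [-120,0,0],
    [-120,0,0]
  ],
  "turn": [0,0,0,0,0],
  "fingers": [1,1,1,1,1]
}}

```text
clock: 2.08
eef_pos: [481.7, -242.6, 167.9]
tool_rot: [-3.138, -0.009, 0.57]
force: [1.0, 0.2, 0.2]
width: 85.0
```

Run:
```python
from h import *
s=ctrl.read_state();print(s['eef_pos'],s['tool_rot'],abs(s['qd']).max())
im,d,P=grab('wrist','w2')
print(proj(P,[[550,-204,30],[525,-220,30]]))
im2=im
u,v=[int(q[0]) for q in proj(P,[[550,-204,30]])]
crop(im,max(u-90,0),max(v-60,0),u+90,max(v-60,0)+130,'w2c')
print(max(u-90,0),max(v-60,0))
```

```text
[ 481.69741153 -242.6495839   167.85002642] [-3.13815743 -0.00865767  0.57035407] 0.01993103637214806
(array([326.67788831, 326.41717396]), array([118.12363569, 162.05248689]))
236 58
```

View pics/w2c.png

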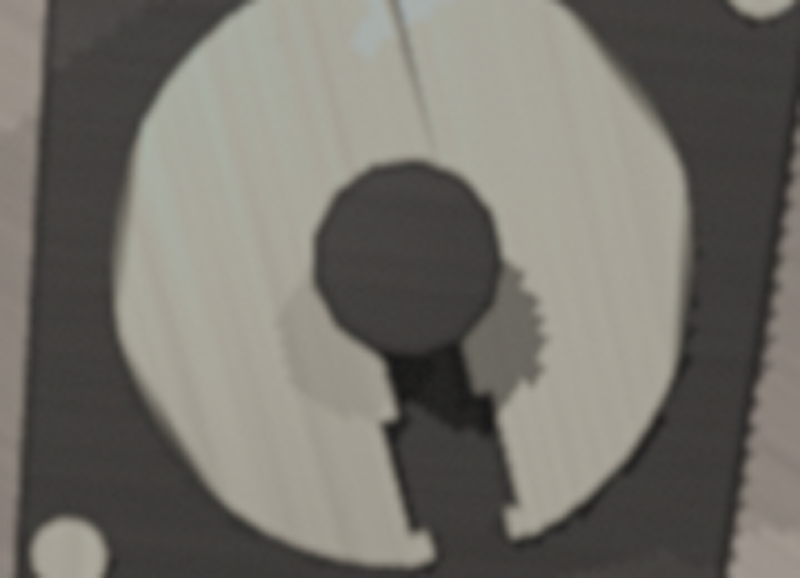

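View pics/w2.png

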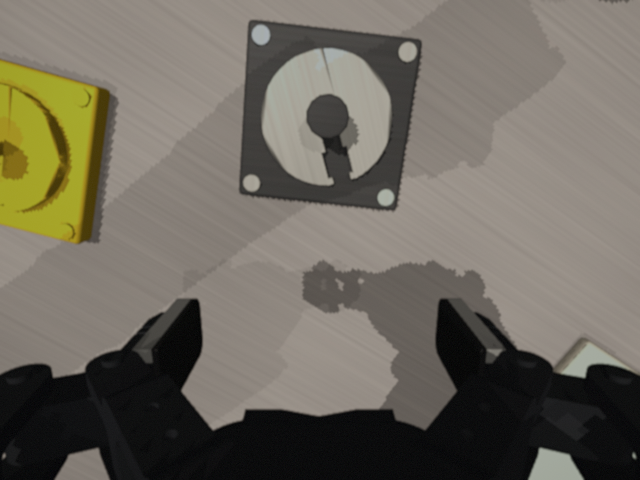

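The crop shows the square pocket in the lower spacer's slot, with corners at crop (385,425), (493,395), (415,535) and (520,510). The head centre is at crop (407,258). I'll work out the axis and pocket angle from these.

Run:
```python
from h import *
im,d,P=load('w2'); S=800/180
g=lambda x,y,z:atz(P,236+x/S,58+y/S,z)
cs=[g(*p,30) for p in((385,425),(493,395),(415,535),(520,510))]
for c in cs:print(c.round(1))
pk=np.mean(cs,0);hd=g(407,258,70);print('pocket',pk,'head',hd)
print('sides',[np.linalg.norm(cs[i]-cs[j]) for i,j in((0,1),(2,3),(0,2),(1,3))])
v=pk-hd;print('r',np.hypot(v[0],v[1]),'ang+pi',np.arctan2(-v[1],-v[0]))
W,u,vv,c=disccloud('w2',26,34,hd[:2],55)
pts=W[:,:2][c.min(1)>105]
cc,r=cv2.minEnclosingCircle(pts.astype(np.float32));print('disc',cc,r,len(pts))
W2,*_=disccloud('w2',66,74,hd[:2],20);print('head cloud',W2.mean(0),len(W2)); print('disc z',np.median(W[:,2]))
```

```text
[ 528.4 -214.6   30. ]
[ 541.5 -226.4   30. ]
[ 516.5 -228.    30. ]
[ 528.9 -240.    30. ]
pocket [ 528.85799348 -227.2481025    30.        ] head [ 549.23588042 -204.31841625   70.        ]
sides [np.float64(17.61898234957975), np.float64(17.249393646377367), np.float64(17.944677072340408), np.float64(18.50723393995389)]
r 30.67619252027465 ang+pi 0.8442528178221594
disc (548.97314453125, -204.1228485107422) 45.04023742675781 10806
head cloud [ 548.97513032 -204.07915151   69.83571584] 1512
disc z 29.99462377901392
```

Run:
```python
from h import *
goto(525,192,168,0.21)
```

```text
slide [ 270.9 -342.     3.4] turn 0.361 rows>= 7.0 q7 -0.61 clock 2.125
```

{"api": "play_rows", "payload": {
  "slide": [
    [32,-41,0],
    [68,-86,0],
    [104,-131,1],
    [140,-176,1],
    [175,-220,2]
  ],
  "turn": [0.05,0.11,0.17,0.23,0.28],
  "fingers": [1,1,1,1,1]
}}

```text
clock: 2.75
eef_pos: [511.1, 41.0, 168.2]
tool_rot: [-3.135, -0.009, 0.292]
force: [-0.0, 0.0, -0.2]
width: 85.7
```

Run:
```python
from h import *
goto(525,192,168,0.21)
```

```text
slide [  56.8 -140.6    1.6] turn 0.082 rows>= 2.4 q7 -1.35 clock 2.75
```

{"api": "play_rows", "payload": {
  "slide": [
    [20,-50,0],
    [40,-100,1],
    [57,-141,1],
    [57,-141,1],
    [57,-141,1]
  ],
  "turn": [0.03,0.06,0.08,0.08,0.08],
  "fingers": [1,1,1,1,1]
}}

```text
clock: 3.38
eef_pos: [524.9, 192.8, 168.3]
tool_rot: [-3.135, -0.008, 0.214]
force: [-0.6, -1.0, 0.2]
width: 85.2
```

Run:
```python
from h import *
s=ctrl.read_state();print(s['eef_pos'],s['tool_rot'],abs(s['qd']).max())
im,d,P=grab('wrist','w3')
u,v=[int(q[0]) for q in proj(P,[[585,206,30]])]
a,b=max(u-90,0),max(v-65,0)
crop(im,a,b,a+180,b+135,'w3c');print(a,b)
```

```text
[524.88032443 192.79987905 168.26606391] [-3.13524089 -0.00778686  0.21372024] 0.03243606695196583
230 77
```

View pics/w3c.png

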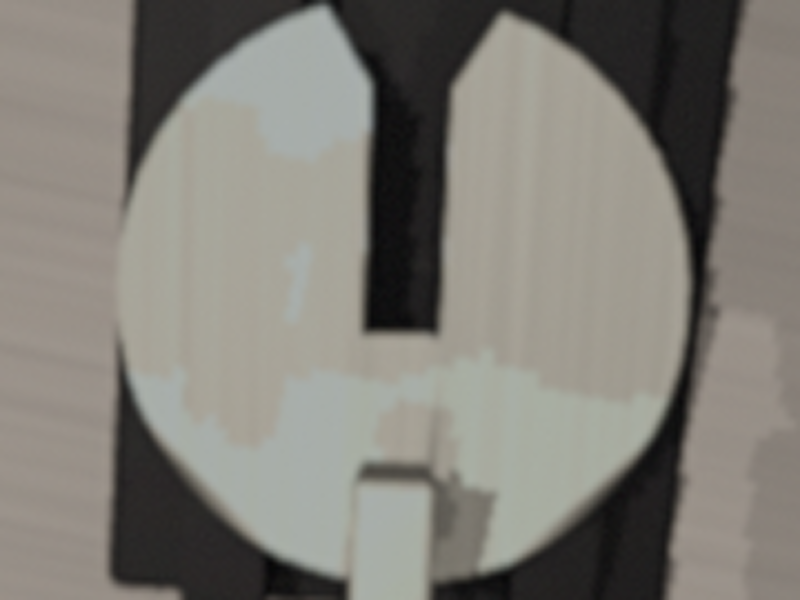

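The spacer's slot runs from its square end at crop (402,331) to the flare at (411,90). The lug's inner edge is at (397,475).

Run:
```python
from h import *
im,d,P=load('w3'); S=800/180
g=lambda x,y,z:atz(P,230+x/S,77+y/S,z)
m1=g(411.5,90,30);m0=g(402.5,330,30);v=m1-m0;yaw=np.arctan2(v[1],v[0]);print('slot yaw',yaw)
W,*_,c=disccloud('w3',27,33,(587,206),50)
pts=W[:,:2][c.min(1)>105];cc,r=cv2.minEnclosingCircle(pts.astype(np.float32));print('disc',cc,r,np.median(W[:,2]))
print('slot end',m0, 'pred axis',m0[:2]+5.5*np.array([np.cos(yaw),np.sin(yaw)]))
W,*_=disccloud('w3',57,63,(550,199),20);
if len(W):
  rc=cv2.minAreaRect(W[:,:2].astype(np.float32));print('lug',W.mean(0),rc,len(W))
ax=np.array(cc);print('lug pred',ax-35*np.array([np.cos(yaw),np.sin(yaw)]))
```

```text
slot yaw 0.17666193749282658
disc (583.5912475585938, 206.34274291992188) 45.06748962402344 29.983202304221606
slot end [579.27536038 204.91270411  30.        ] pred axis [584.6897574  205.87929859]
lug [549.48978783 200.41740462  59.85705421] ((549.240234375, 200.3717803955078), (19.961942672729492, 11.90493106842041), 9.571805000305176) 559
lug pred [549.13599378 200.19168716]
```

Run:
```python
from h import *
goto(549.3,200.3,75,0.173)
goto(549.3,200.3,34,0.173)
```

```text
slide [24.8 -2.7 93.6] turn 0.039 rows>= 1.5 q7 -1.67 clock 3.425
slide [ 24.5  -2.4 134.6] turn 0.039 rows>= 2.2 q7 -1.67 clock 3.425
```

{"api": "play_rows", "payload": {
  "slide": [
    [10,-1,20],
    [25,-2.5,50],
    [25,-2.5,80],
    [25,-2.5,94],
    [25,-2.5,94]
  ],
  "turn": [0.02,0.039,0.039,0.039,0.039],
  "fingers": [1,1,1,1,1]
}}

```text
clock: 4.05
eef_pos: [549.0, 199.0, 74.0]
tool_rot: [-3.136, -0.006, 0.172]
force: [0.6, -0.4, 0.7]
width: 85.3
```

Run:
```python
from h import *
goto(549.3,200.3,34,0.173)
```

```text
slide [ 0.3 -1.  40. ] turn -0.001 rows>= 0.6 q7 -1.68 clock 4.05
```

{"api": "play_rows", "payload": {
  "slide": [
    [0.3,-1,15],
    [0.3,-1,30],
    [0.3,-1,40],
    [0.3,-1,40],
    [0.3,-1,40]
  ],
  "turn": [0,0,0,0,0],
  "fingers": [1,1,1,1,0.6]
}}

```text
clock: 4.68
eef_pos: [549.5, 200.4, 34.1]
tool_rot: [-3.136, -0.006, 0.172]
force: [-0.1, 0.1, -0.1]
width: 69.8
```

Run:
```python
from h import *
s=ctrl.read_state();print(s['eef_pos'],s['force'],s['width'])
goto(549.3,200.3,34,0.173)
im,d,P=grab('side','s1'); crop(im,190,200,320,310,'s1c')
```

```text
[549.52573842 200.38957681  34.14133457] [-0.11224058  0.05613983 -0.14069365] 69.84315994272366
slide [-0.2  0.1  0.1] turn -0.001 rows>= 0.0 q7 -1.68 clock 4.675
```

View pics/s1c.png

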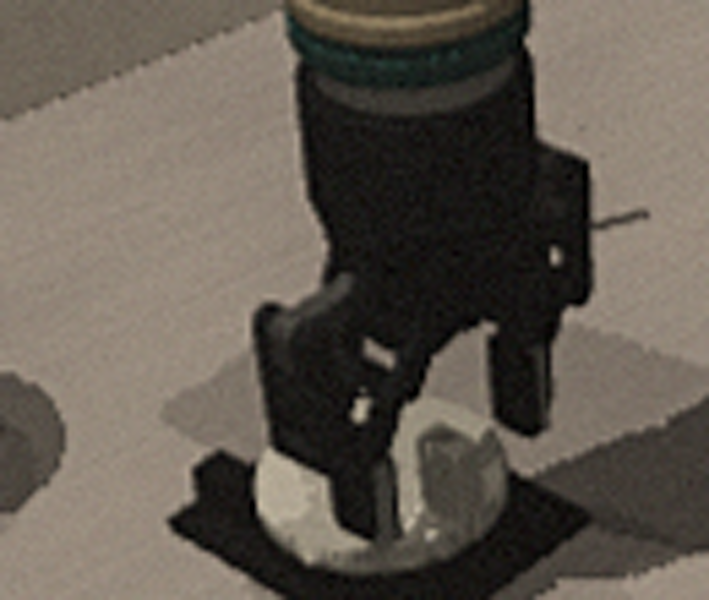

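The lug stands between the open jaws at crop (455,470), so I'll close.

{"api": "play_rows", "payload": {
  "slide": [
    [0,0,0],
    [0,0,0],
    [0,0,0],
    [0,0,0],
    [0,0,0]
  ],
  "turn": [0,0,0,0,0],
  "fingers": [0.4,0.25,0,0,0]
}}

```text
clock: 5.35
eef_pos: [549.8, 200.4, 34.8]
tool_rot: [-3.136, -0.007, 0.172]
force: [-0.4, -0.4, 5.4]
width: 10.7
```

{"api": "play_rows", "payload": {
  "slide": [
    [0,0,0],
    [0,0,0],
    [0,0,0]
  ],
  "turn": [0,0,0],
  "fingers": [0,0,0]
}}

```text
clock: 5.72
eef_pos: [549.8, 200.3, 34.8]
tool_rot: [-3.136, -0.007, 0.171]
force: [-0.6, -0.6, 3.2]
width: 10.7
```

Run:
```python
from h import *
s=ctrl.read_state();print({k:np.round(s[k],3) for k in('eef_pos','tool_rot','force','torque','width')})
```

```text
{'eef_pos': array([549.803, 200.321,  34.775]), 'tool_rot': array([-3.136, -0.007,  0.171]), 'force': array([-0.634, -0.564,  3.18 ]), 'torque': array([-0.287,  0.1  , -0.053]), 'width': np.float64(10.651)}
```

{"api": "play_rows", "payload": {
  "slide": [
    [0,0,-3],
    [0,0,-10],
    [0,0,-25],
    [0,0,-45],
    [0,0,-70]
  ],
  "turn": [0,0,0,0,0],
  "fingers": [0,0,0,0,0]
}}

```text
clock: 6.35
eef_pos: [549.1, 199.8, 105.9]
tool_rot: [-3.136, -0.006, 0.172]
force: [-0.2, -0.1, -2.7]
width: 10.9
```

{"api": "play_rows", "payload": {
  "slide": [
    [0,0,-40],
    [0,0,-50],
    [0,0,-50]
  ],
  "turn": [0,0,0],
  "fingers": [0,0,0]
}}

```text
clock: 6.72
eef_pos: [548.9, 199.6, 156.4]
tool_rot: [-3.135, -0.007, 0.172]
force: [-0.0, 0.3, -3.0]
width: 10.6
```

Run:
```python
from h import *
s=ctrl.read_state();print({k:np.round(s[k],3) for k in('eef_pos','tool_rot','force','torque','width')})
im,d,P=grab('wrist','w4'); grab('side','s2')
```

```text
{'eef_pos': array([548.948, 199.56 , 156.447]), 'tool_rot': array([-3.135, -0.007,  0.172]), 'force': array([-0.014,  0.284, -2.971]), 'torque': array([-0.052,  0.065,  0.   ]), 'width': np.float64(10.628)}
```

View pics/w4.png

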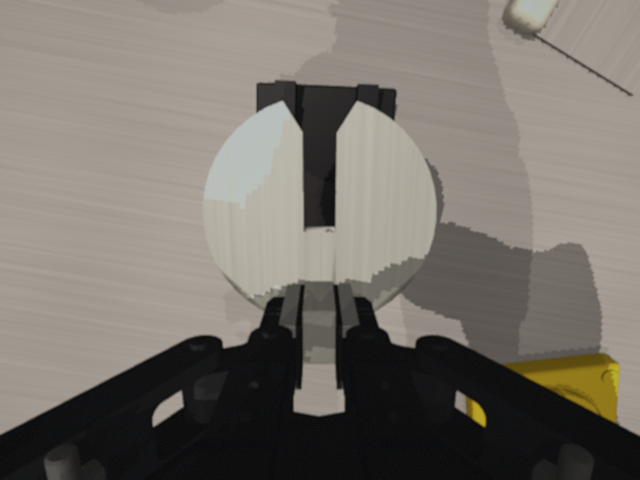

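View pics/s2.png

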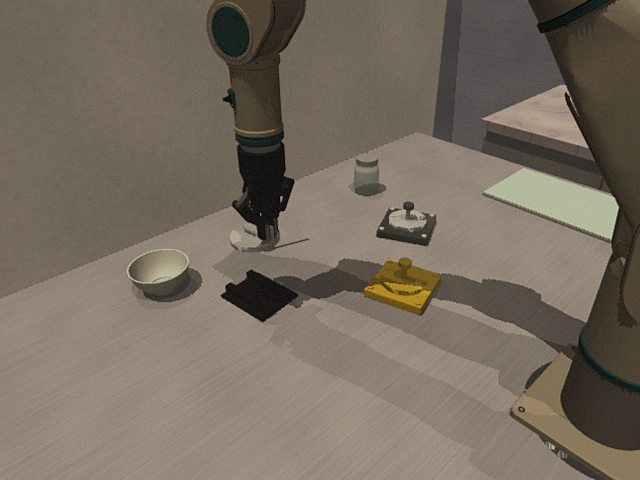

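The spacer is held. Its slot runs from about (320,227) to (320,130) in the wrist view. I'll measure its pose in the hand.

```bash
cat >> h.py <<'E'
def inhand(tag,e,rot,z0,zr=12):
    im,d,P=load(tag); Rt=R.from_euler('xyz',rot)
    c=np.array(e)+Rt.apply([35,0,0])
    W,u,v,col=disccloud(tag,z0-zr,z0+zr,c[:2],55)
    m=(col.min(1)>100)&(v<300); W=W[m]
    for _ in range(3):
        A=np.c_[W[:,:2]-c[:2],np.ones(len(W))]; k,*_=np.linalg.lstsq(A,W[:,2],rcond=None); W=W[abs(A@k-W[:,2])<1.5]
    T=Rt.inv().apply(W-e); cc,r=cv2.minEnclosingCircle(T[:,:2].astype(np.float32))
    print('plane slopes x,y',k.round(4),'disc centre in tool',np.round(cc,2),'r',round(r,2),'n',len(W))
    print(' top z in tool',np.median(T[:,2]).round(2))
    return k
E
python3 - <<'E'
from h import *
e=[548.95,199.56,156.45];rot=[-3.135,-.007,.172]
inhand('w4',e,rot,151)
im,d,P=load('w4')
crop(im,240,90,400,250,'w4c',3.75)
E
```

```text
plane slopes x,y [-1.800000e-03  3.400000e-03  1.515958e+02] disc centre in tool [34.3  -0.66] r 45.19 n 30788
 top z in tool 5.13
```

View pics/w4c.png

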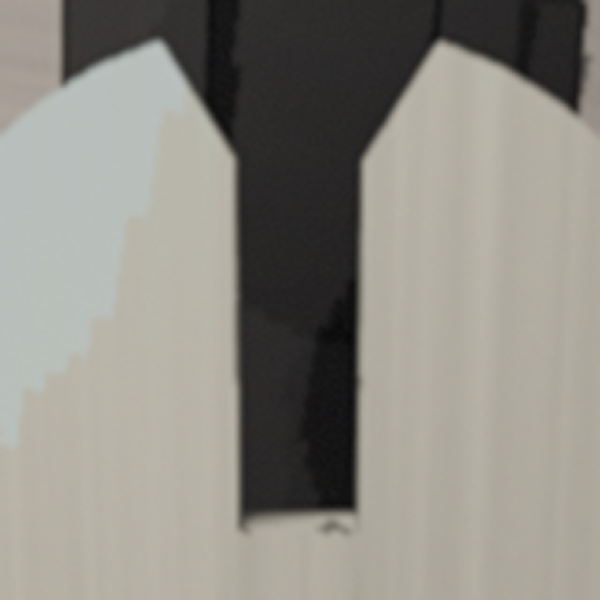

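Run:
```python
from h import *
im,d,P=load('w4');Rt=R.from_euler('xyz',[-3.135,-.007,.172])
g=lambda x,y:Rt.inv().apply(atz(P,240+x/3.75,90+y/3.75,151.5)-np.array([548.95,199.56,156.45]))
a=g(299.5,158);b=g(298.5,505);print(a,b,'slot angle in tool',np.arctan2(a[1]-b[1],a[0]-b[0]))
W,*_=disccloud('w2',28,32,(549,-204),52)
```

```text
[66.54019039 -0.36441968  5.41843044] [31.94860965 -0.4523047   5.17685957] slot angle in tool 0.0025406423457498806
```

Run:
```python
from h import *
goto(466,-297,156,0.84)
```

```text
slide [-165.4  474.9   -4.4] turn -0.668 rows>= 8.0 q7 -1.7 clock 6.825
```

{"api": "play_rows", "payload": {
  "slide": [
    [-12,35,0],
    [-28,80,0],
    [-45,130,-1],
    [-62,180,-2],
    [-80,230,-2]
  ],
  "turn": [-0.05,-0.11,-0.18,-0.25,-0.32],
  "fingers": [0,0,0,0,0]
}}

```text
clock: 7.45
eef_pos: [507.1, -42.7, 153.9]
tool_rot: [-3.137, -0.003, 0.494]
force: [0.8, -0.2, -1.8]
width: 10.8
```

Run:
```python
from h import *
goto(466,-297,156,0.84)
```

```text
slide [-156.9  204.3   -3.7] turn -0.346 rows>= 4.1 q7 -1.05 clock 7.45
```

{"api": "play_rows", "payload": {
  "slide": [
    [-35,45,-1],
    [-75,98,-2],
    [-115,150,-3],
    [-147,191,-4],
    [-157,204,-4]
  ],
  "turn": [-0.07,-0.15,-0.23,-0.3,-0.345],
  "fingers": [0,0,0,0,0]
}}

```text
clock: 8.07
eef_pos: [462.8, -302.2, 154.7]
tool_rot: [-3.137, -0.002, 0.833]
force: [0.2, 0.6, -3.5]
width: 11.1
```

{"api": "play_rows", "payload": {
  "slide": [
    [0,0,0],
    [0,0,0]
  ],
  "turn": [0,0],
  "fingers": [0,0]
}}

```text
clock: 8.32
eef_pos: [462.2, -300.9, 153.6]
tool_rot: [-3.134, -0.002, 0.833]
force: [0.1, 0.6, -2.8]
width: 10.5
```

Run:
```python
from h import *
s=ctrl.read_state();print({k:np.round(s[k],3) for k in('eef_pos','tool_rot','force','torque','width')},abs(s['qd']).max())
im,d,P=grab('wrist','w5')
e=s['eef_pos'];inhand('w5',e,s['tool_rot'],e[2]-5)
goto(466,-297,57.6,0.84)
```

```text
{'eef_pos': array([ 462.213, -300.916,  153.567]), 'tool_rot': array([-3.134e+00, -2.000e-03,  8.330e-01]), 'force': array([ 0.082,  0.644, -2.802]), 'torque': array([-0.061,  0.027, -0.008]), 'width': np.float64(10.497)} 0.02309835253568096
plane slopes x,y [-8.500000e-03 -1.100000e-03  1.485361e+02] disc centre in tool [34.86 -0.69] r 45.22 n 31856
 top z in tool 5.13
slide [ 4.4  0.8 96.3] turn -0.005 rows>= 1.5 q7 -0.33 clock 8.375
```

View pics/w5.png

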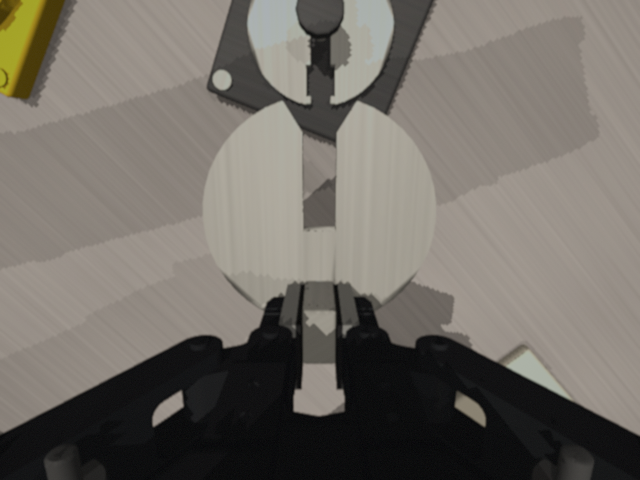

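Spacer and lower slot are in line, both centred at u≈320. Now I'll lower to approach height, beside the stem.

{"api": "play_rows", "payload": {
  "slide": [
    [2,0.5,30],
    [4,0.8,60],
    [4.4,0.8,85],
    [4.4,0.8,96],
    [4.4,0.8,96]
  ],
  "turn": [0,0,0,0,0],
  "fingers": [0,0,0,0,0]
}}

```text
clock: 9.0
eef_pos: [466.2, -295.9, 57.6]
tool_rot: [-3.134, -0.002, 0.836]
force: [0.2, -0.4, -1.6]
width: 10.8
```

Run:
```python
from h import *
s=ctrl.read_state();print({k:np.round(s[k],3) for k in('eef_pos','tool_rot','force','torque','width')},abs(s['qd']).max())
im,d,P=grab('wrist','w6'); e=s['eef_pos'];inhand('w6',e,s['tool_rot'],e[2]-5,4)
Rt=R.from_euler('xyz',s['tool_rot'])
W,u,v,c=disccloud('w6',66,74,(549,-204),22)
if len(W): 
  print('head vis',W.mean(0),len(W)); cc,r=cv2.minEnclosingCircle(W[:,:2].astype(np.float32)); print(cc,r, Rt.inv().apply(np.r_[cc,70]-e))
W,u,v,c=disccloud('w6',28,32,(549,-204),52); cc,r=cv2.minEnclosingCircle(W[:,:2].astype(np.float32)); print('lower disc',cc,r,len(W))
```

```text
{'eef_pos': array([ 466.159, -295.863,   57.568]), 'tool_rot': array([-3.134e+00, -2.000e-03,  8.360e-01]), 'force': array([ 0.232, -0.409, -1.591]), 'torque': array([-0.068,  0.068,  0.034]), 'width': np.float64(10.769)} 0.024568724958107892
plane slopes x,y [-8.50000e-03 -3.00000e-04  5.25567e+01] disc centre in tool [34.62 -0.65] r 45.28 n 32033
 top z in tool 5.12
lower disc (544.4091796875, -209.20062255859375) 44.634307861328125 13540
```

View pics/w6.png

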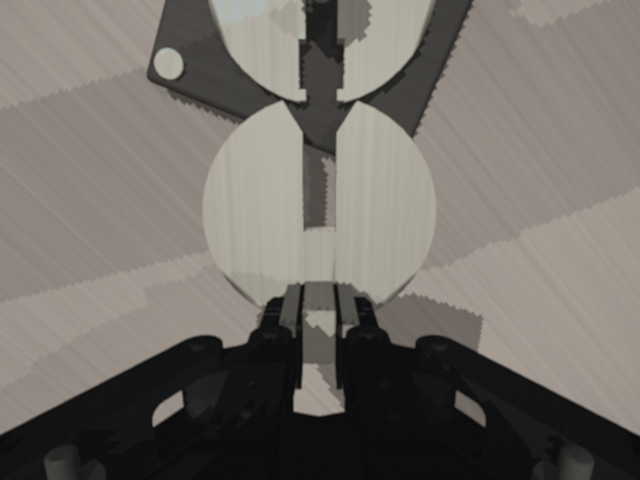

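Run:
```python
from h import *
im,d,P=load('w6');s=ctrl.read_state();Rt=R.from_euler('xyz',s['tool_rot']);e=s['eef_pos']
for p in((300,70),(344,70),(299,92),(343,92),(304,10),(338,10)): print(p,Rt.inv().apply(atz(P,*p,30)-e).round(2))
for p in((303,150),(336,150),(303,220),(336,220)): print(p,Rt.inv().apply(atz(P,*p,52.5)-e).round(2))
print('axis in tool',Rt.inv().apply(np.array([549,-204.1,50])-e))
crop(im,260,0,400,105,'w6c')
goto(526.3,-230.35,57.6,0.84)
```

```text
(300, 70) [91.6  -9.01 28.57]
(344, 70) [91.59  8.79 28.46]
(299, 92) [83.23 -9.52 28.55]
(343, 92) [83.23  8.52 28.44]
(304, 10) [113.32  -7.19  28.62]
(338, 10) [113.3    6.07  28.53]
(303, 150) [60.84 -7.2   5.98]
(336, 150) [60.85  4.98  5.9 ]
(303, 220) [34.46 -7.46  5.91]
(336, 220) [34.49  5.29  5.82]
axis in tool [123.78599141  -0.7715977    8.6047496 ]
slide [89.1 -0.1  0.9] turn -0.004 rows>= 1.4 q7 -0.36 clock 9.05
```

View pics/w6c.png

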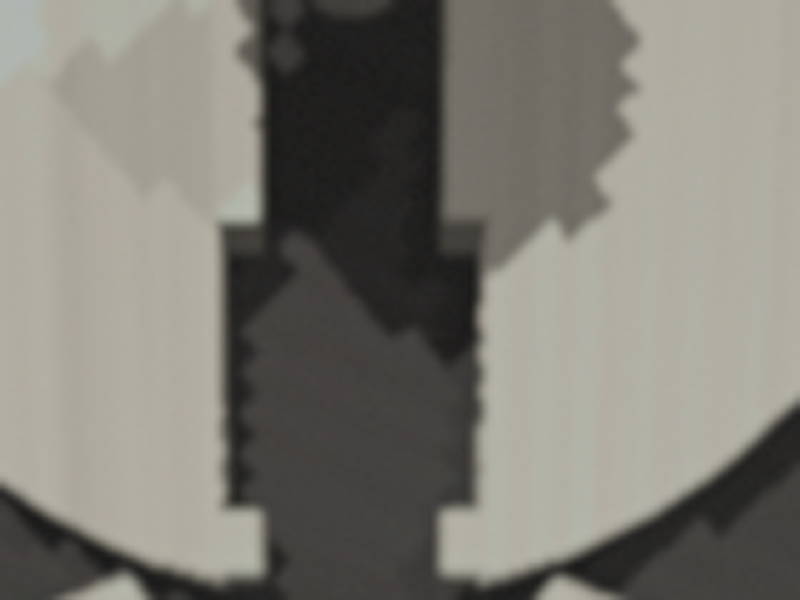

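{"api": "play_rows", "payload": {
  "slide": [
    [12,0,0.5],
    [27,0,0.5],
    [42,0,0.5],
    [54,-0.1,0.5],
    [60,-0.1,0.5]
  ],
  "turn": [0,0,0,0,0],
  "fingers": [0,0,0,0,0]
}}

```text
clock: 9.68
eef_pos: [507.7, -250.7, 58.0]
tool_rot: [-3.135, -0.003, 0.837]
force: [-0.5, -0.4, -2.9]
width: 10.5
```

Run:
```python
from h import *
s=ctrl.read_state();print({k:np.round(s[k],3) for k in('eef_pos','tool_rot','force','torque','width')},abs(s['qd']).max())
goto(526.3,-230.35,57.6,0.84)
im,d,P=grab('wrist','w7')
```

```text
{'eef_pos': array([ 507.673, -250.687,   57.98 ]), 'tool_rot': array([-3.135e+00, -3.000e-03,  8.370e-01]), 'force': array([-0.455, -0.379, -2.885]), 'torque': array([-0.112, -0.014, -0.076]), 'width': np.float64(10.491)} 0.0721193197650174
slide [27.6  0.2  0.5] turn -0.003 rows>= 0.4 q7 -0.45 clock 9.675
```

View pics/w7.png

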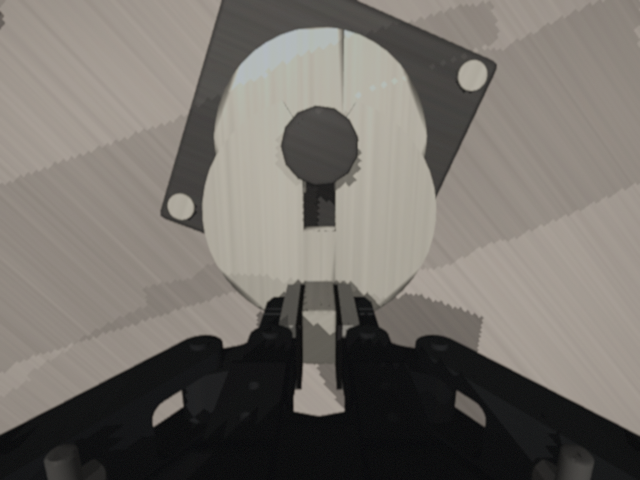

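The head at (320,145) is centred on the slot at u≈320, so the stem is inside the slot. I'll go on gently.

{"api": "play_rows", "payload": {
  "slide": [
    [6,0.1,0.3],
    [13,0.2,0.5],
    [20,0.2,0.5],
    [25,0.2,0.5],
    [27,0.2,0.5]
  ],
  "turn": [0,0,0,0,0],
  "fingers": [0,0,0,0,0]
}}

```text
clock: 10.35
eef_pos: [526.5, -230.0, 57.6]
tool_rot: [-3.135, -0.004, 0.838]
force: [-0.3, -1.2, -3.9]
width: 10.9
```

Run:
```python
from h import *
s=ctrl.read_state();print({k:np.round(s[k],3) for k in('eef_pos','tool_rot','force','torque','width')},abs(s['qd']).max())
goto(526.3,-230.35,57.6,0.84)
im,d,P=grab('wrist','w8')
e=s['eef_pos'];Rt=R.from_euler('xyz',s['tool_rot']);inhand('w8',e,s['tool_rot'],e[2]-5,4)
W,*_=disccloud('w8',67,73,(549,-204),25)
if len(W):
  cc,r=cv2.minEnclosingCircle(W[:,:2].astype(np.float32));print('head',cc,r,Rt.inv().apply(np.r_[cc,55]-e))
```

```text
{'eef_pos': array([ 526.512, -230.008,   57.555]), 'tool_rot': array([-3.135, -0.004,  0.838]), 'force': array([-0.32 , -1.181, -3.915]), 'torque': array([-0.128,  0.066, -0.061]), 'width': np.float64(10.89)} 0.021612546504935402
slide [-0.4  0.1 -0. ] turn -0.002 rows>= 0.0 q7 -0.48 clock 10.35
plane slopes x,y [-6.40000e-03 -7.00000e-04  5.25751e+01] disc centre in tool [34.66 -0.62] r 45.21 n 29080
 top z in tool 5.15
head (544.7357788085938, -208.76654052734375) 19.297956466674805 [27.97009534 -0.64820187  2.6646585 ]
```

View pics/w8.png

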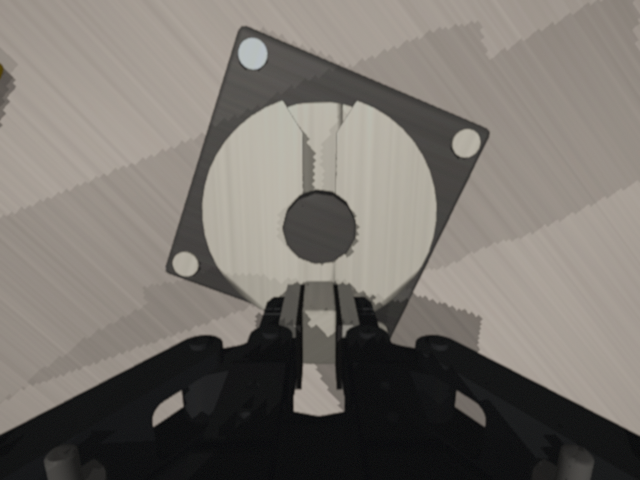

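Run:
```python
from h import *
im,d,P=load('w8')
print(atz(P,320,227.5,70), d[228,320], world(P,320,228,d[228,320]))
e=np.array([526.51,-230.01,57.56]);Rt=R.from_euler('xyz',[-3.135,-.004,.838])
print(Rt.inv().apply(atz(P,320,227.5,70)-e))
```

```text
[ 550.06250011 -203.64936559   70.        ] 134.15623 [ 549.87315815 -203.8583737    69.54062744]
[ 35.39897663  -0.20831199 -12.29739678]
```

{"api": "play_rows", "payload": {
  "slide": [
    [0,0.1,1.5],
    [0,0.1,3.5],
    [0,0.1,5],
    [0,0.1,6.5],
    [0,0.1,7.5]
  ],
  "turn": [0,0,0,0,0],
  "fingers": [0,0,0,0,0]
}}

```text
clock: 11.02
eef_pos: [526.4, -230.2, 49.9]
tool_rot: [-3.135, -0.004, 0.838]
force: [0.7, -0.2, -4.4]
width: 10.7
```

No resistance and the pin is about 2 mm below the lower spacer's top face, so it has entered the pocket. I'll continue down.

{"api": "play_rows", "payload": {
  "slide": [
    [0,0,1],
    [0,0,2],
    [0,0,3],
    [0,0,3.8],
    [0,0,4]
  ],
  "turn": [0,0,0,0,0],
  "fingers": [0,0,0,0,0]
}}

```text
clock: 11.65
eef_pos: [526.4, -230.1, 45.9]
tool_rot: [-3.135, -0.004, 0.838]
force: [0.1, 0.3, -2.5]
width: 10.7
```

{"api": "play_rows", "payload": {
  "slide": [
    [0,0,0.4],
    [0,0,0.8],
    [0,0,0.8]
  ],
  "turn": [0,0,0],
  "fingers": [0,0,0]
}}

```text
clock: 12.02
eef_pos: [526.4, -230.1, 45.1]
tool_rot: [-3.135, -0.004, 0.838]
force: [0.1, 0.8, -2.4]
width: 11.5
```

Run:
```python
from h import *
s=ctrl.read_state();print({k:np.round(s[k],3) for k in('eef_pos','tool_rot','force','torque','width')},abs(s['qd']).max())
im,d,P=grab('wrist','w9')
e=s['eef_pos'];inhand('w9',e,s['tool_rot'],e[2]-5,4)
```

```text
{'eef_pos': array([ 526.398, -230.127,   45.146]), 'tool_rot': array([-3.135, -0.004,  0.838]), 'force': array([ 0.098,  0.76 , -2.371]), 'torque': array([-0.07 ,  0.043, -0.033]), 'width': np.float64(11.463)} 0.0030342256278372494
plane slopes x,y [-5.70000e-03 -2.00000e-04  4.01946e+01] disc centre in tool [34.67 -0.7 ] r 45.27 n 28175
 top z in tool 5.11
```

{"api": "play_rows", "payload": {
  "slide": [
    [0,0,0.3],
    [0,0,0.3]
  ],
  "turn": [0,0],
  "fingers": [0,0]
}}

```text
clock: 12.32
eef_pos: [526.4, -230.2, 45.0]
tool_rot: [-3.135, -0.003, 0.838]
force: [-1.1, 1.1, -1.1]
width: 10.7
```

{"api": "play_rows", "payload": {
  "slide": [
    [0,0,0],
    [0,0,0],
    [0,0,0],
    [0,0,0],
    [0,0,0]
  ],
  "turn": [0,0,0,0,0],
  "fingers": [0.2,0.35,0.5,0.5,0.5]
}}

```text
clock: 12.95
eef_pos: [526.4, -230.2, 45.0]
tool_rot: [-3.135, -0.003, 0.838]
force: [-0.0, 0.4, -0.3]
width: 42.7
```

{"api": "play_rows", "payload": {
  "slide": [
    [0,0,-5],
    [0,0,-20],
    [-10,0,-50],
    [-50,0,-90],
    [-100,0,-105]
  ],
  "turn": [0,0,0,0,0],
  "fingers": [0.5,0.5,0.5,0.5,0.5]
}}

```text
clock: 13.58
eef_pos: [461.3, -306.0, 153.1]
tool_rot: [-3.141, -0.005, 0.84]
force: [-0.6, -1.0, -0.2]
width: 42.4
```

{"api": "play_rows", "payload": {
  "slide": [
    [0,0,0],
    [0,0,0]
  ],
  "turn": [0,0],
  "fingers": [0.5,0.5]
}}

```text
clock: 13.82
eef_pos: [462.0, -306.0, 154.2]
tool_rot: [3.141, -0.006, 0.84]
force: [-0.1, -0.7, -0.5]
width: 42.5
```

Run:
```python
from h import *
s=ctrl.read_state();print({k:np.round(s[k],3) for k in('eef_pos','tool_rot','force','torque','width')},abs(s['qd']).max())
im,d,P=grab('wrist','w10')
W,u,v,c=disccloud('w10',36,44,(549,-204),55); W=W[c.min(1)>90]
A=np.c_[W[:,:2]-[549,-204],np.ones(len(W))];k,*_=np.linalg.lstsq(A,W[:,2],rcond=None);print('plane',k)
print('disc',cv2.minEnclosingCircle(W[:,:2].astype(np.float32)))
W,*_=disccloud('w10',67,73,(526,-230),14); 
if len(W): print('lug',cv2.minAreaRect(W[:,:2].astype(np.float32)))
W,*_=disccloud('w10',67,73,(549,-204),14); 
print('head',cv2.minEnclosingCircle(W[:,:2].astype(np.float32)))
im,d,P=grab('side','s3'); crop(im,350,170,470,260,'s3c')
```

```text
{'eef_pos': array([ 461.982, -305.961,  154.22 ]), 'tool_rot': array([ 3.141, -0.006,  0.84 ]), 'force': array([-0.067, -0.66 , -0.532]), 'torque': array([-0.001, -0.02 ,  0.007]), 'width': np.float64(42.527)} 0.028400530700623445
plane [ 9.78399123e-05 -6.28092822e-04  3.99521362e+01]
disc ((549.06787109375, -203.95652770996094), 44.9786376953125)
lug ((525.8075561523438, -229.81298828125), (20.331340789794922, 11.590740203857422), 47.4409065246582)
head ((547.49560546875, -205.37315368652344), 12.76987075805664)
```

View pics/w10.png

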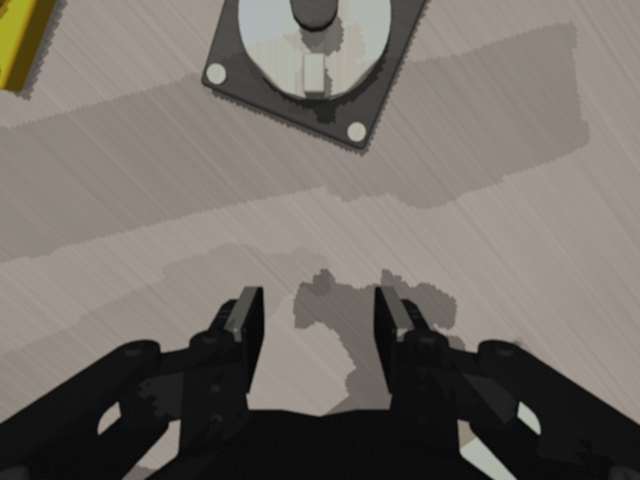

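View pics/s3c.png

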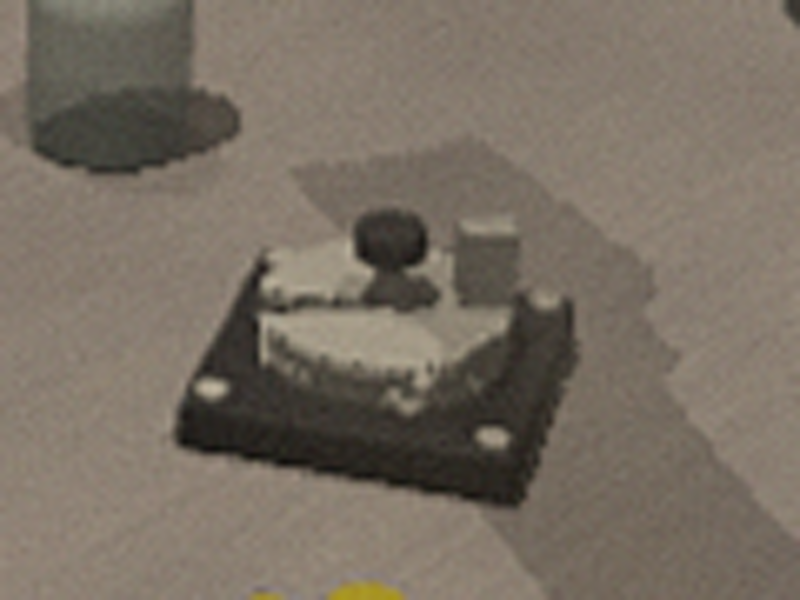

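The wrist view shows the spacer on the stem with its lug at (314,75). Its top face is at 39.95 mm, it is level to 0.001, and it is centred within about 0.2 mm. The gripper is clear, so I'll hand in.

```bash
python3 -c "
from h import *
print(ctrl.finish_job())"
```

```text
the job is handed in; nothing more can be done
None
```

The split spacer is on the stop pillar's stem under the head, lying flush on the lower spacer with its pin in the pocket, and released. I handed the job in at about 14 s of the 72 s allowed.

- **Approach:** The wrist camera showed the pocket clearly, at about 0.84 rad (world yaw for the spacer). I brought the spacer in already turned to that angle. The pin dropped in on the first lowering, so no feeling turn was needed.
- **Forces:** The readings at the end of each move stayed at the spacer's weight plus 1–2 N while it went onto the stem and down. They are only read between moves, so a brief peak within a move would not show.
- **Last checks:**
  - The spacer's top face measured 39.95 mm, where 40 mm is flush.
  - Its tilt was below 0.001 rad.
  - The disc centre was at (549.1, -204.0), about 0.2 mm from the measured stem axis.
  - The lug lay over the pocket at about 0.83 rad.
- **Disagreements:** While the spacer was held on the stem, one camera reading put the stem axis about 1 mm from the other estimates. A final depth reading of the head was about 2 mm off, because the picture edge cut the head.
- **Bystanders:** The arm stayed well clear of the bowl, jar and scraper. I did not measure their positions again at the end.

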